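# Slide the spacer along the rail into the corner nest

### The job

With the fingertips only, push the rectangular aluminium spacer across the jig plate until its long side lies flat against the rail, while it is still well short of the nest. Then slide it along, keeping it against the rail, into the corner nest until it is fully home, touching both the rail and the end stop, and take the hand away. Do not lift the spacer off the plate, and leave the other things where they are.

Things in the scene. Friction and masses are not known exactly. Their poses are not given: they have to be found in the camera images.
- spacer: Loose aluminium block with two dark bolt holes in its top, 70 to 140 g, 36 (x) by 60 (y) by 18 mm high, the only rectangular block on the plate. Origin: centre of its underside. It starts flat on the plate, its centre 70 to 100 mm from the rail's face and 130 to 210 mm before the end stop, its long side within 30 degrees of the rail's direction.
- jig: Fixed dark steel plate, 180 (x) by 300 (y) by 12 mm thick, turned up to 23 degrees. Origin: centre of its underside. Along its +x edge (far from the robot) a fixed steel rail runs the whole length in y: 20 mm wide, 14 mm high above the plate's top, its inner face (looking to -x) at x = +65 mm.
- nest: Fixed steel corner on the plate, axes parallel to the jig's; its place along the rail varies. Origin: inner corner at plate-top level, where the rail's face (x = 0) meets the end stop's face (y = 0; wall 16 mm thick in +y, x = -53 to 0). A 12 mm thick cheek, inner face at x = -41 mm, runs from the stop to y = -30 mm, then flares outward to y = -44 mm. Walls 14 mm high.
- home (a point): Point in the nest, axes as the nest's, at x = -18, y = -30, z = 0 mm in the nest's frame: where the spacer's origin is when it is fully home. The spacer then lies parallel to the nest's y, one half inside the 41 mm wide, 30 mm deep channel (open towards -y), the other half sticking out.
- blank: Bystander: loose round aluminium blank 40 mm across, 10 mm high, lying on the plate near its -x edge. Origin: centre of its underside.
- bolt: Bystander: loose steel bolt standing on its head on the plate, head 17 mm across, 36 mm tall. Origin: centre of its underside.
- washer: Bystander: steel washer 26 mm across, 5 mm high, on the table beyond the plate's -y end. Origin: centre of its underside.
- collar: Bystander: aluminium ring 52 mm across, 12 mm high, on the table beyond the plate's +y end. Origin: centre of its underside.
- wrench: Bystander: steel wrench 180 mm long, lying on the table beyond the plate.
- torch: Bystander: black pocket torch, 36 mm across, 133 mm tall, standing on the table to the robot's left. Origin: centre of its underside.
- meter: Bystander: black hand multimeter, 130 by 75 by 37 mm, lying on the table to the robot's right. Origin: centre of its underside.
Things that resemble listed ones, but are neither listed nor needed, are in the scene too. Leave any blue, brown or turquoise look-alike of the spacer alone.

How it is judged:
On the way, in this order (a step that is already met when the one before it is completed fails the run):
1. the spacer lies flat against the rail, its front end still at least 30 mm before the nest's channel (x of spacer in the frame of nest above -0.021 m and angle between the y axis of spacer and the y axis of nest, either way round below 0.08 rad and y of spacer in the frame of nest below -0.09 m), for 0.2 s.
2. the spacer is fully home in the nest, against the rail and the end stop (x of spacer in the frame of nest above -0.021 m and y of spacer in the frame of nest above -0.033 m and angle between the y axis of spacer and the y axis of nest, either way round below 0.06 rad and z of spacer in the frame of nest below 0.003 m and angle between spacer's own z axis and vertical below 0.05 rad), for 0.2 s.
At the end, for the whole second after the job is handed in: The spacer lies flat on the plate and at rest in the nest, within 3 mm of the rail and 3 mm of the end stop, parallel to the rail within 3.4 degrees (all of step 2 and linear speed of spacer below 0.01 m/s); the robot touches nothing.
It fails at once if the spacer is lifted more than 8 mm off the plate or tipped (z of spacer in the frame of nest above 0.008 m or angle between spacer's own z axis and vertical above 0.35 rad).
It fails at once if the spacer comes to the nest more than 7 mm away from the rail (y of spacer in the frame of nest above -0.08 m and x of spacer in the frame of nest below -0.025 m).
It fails at once if a bystander is moved more than 15 mm (distance of any of blank, bolt, washer, collar, wrench, torch, meter from where it was at the start of the episode above 0.015 m).
It also fails if it takes over 51 s, if anything falls off the work surface, if the arm or the gripper's body presses on something with over 40 N, if the wrist force passes 120 N, or if a joint passes its speed limit or range.

### The arm

A 6-joint arm with a two-finger parallel gripper is mounted at the origin on the work surface. World frame = base frame: x ahead of the robot, y to its left, z up, the work surface at z = 0. Lengths are in m, angles in rad, forces in N, time in s.
With the tool pointing down it reaches from about 0.275 to 0.975 m from the base axis. Payload 8.4 kg.
Tool frame: the origin (TCP) lies where the fingers leave the gripper's body, on its centre line; the fingertips stand bot.tcp_to_tips ahead of it and the grasp point (between the pads) lies 69 mm ahead of it (bot.tcp_to_tips is the distance from the TCP to the fingertips, in m); z points along the fingers, y is the line along which they close (so a half turn about z gives the same grasp; the last joint's range is limited). The gripper opens to 92 mm and grips with 3 to 60 N. Pads are 20 mm wide; open, the fingers measure 128 mm over their backs; the gripper's body (75 mm by 189 mm) begins 69 mm behind the grasp point.
Start: joints at [-1.158, 0.353, 1.633, -0, 1.155, -0.002], TCP at [0.252, -0.572, 0.303] pointing down, gripper open.
Joint ranges: [-2.63, 2.63], [-0.92, 2.1], [0.06, 2.66], [-1.3, 4.44], [0, 2.69], [-3.02, 3.02]. Speed limits (rad/s): [2.22, 2.22, 2.79, 3.14, 3.14, 3.14].

### API

Orientations are given as a 3x3 rotation matrix whose columns are the frame's x, y, z axes.
In Python, from rig import bot gives the robot as it stands.
- The arm moves only by the tool apply_moves, never from a script. Its arguments are lists of equal length, an entry for each row: "slide": the shift along the tool's x, y, z scaled (see below), a list of three; "angular": the turn, a rotation vector about the tool's x, y, z scaled (see below), a list of three; "hand": the closure, from -1 (fully open) to 1 (shut), so that 0 is half open. A call has 1 to 20 rows; each row shifts and turns the commanded pose from where the row before left it, along the tool's axes as they then stand; what a row does not reach is not made up. The controller multiplies each number of a shift by 0.05 m and each number of a turn by 5 degrees. A row lasts 1/10 s, in which the tool goes at most 50 mm and 8.59 degrees, less where a joint would pass 70% of its speed; a pose out of reach is approached as far as the arm can. A call with a number of a shift or a turn outside -1 to 1 is refused whole. A call with a gripper value outside its range is refused whole. The fingers move at their own pace and stop on an object; "squeeze" is the grip in N (left out, the last holds). Time passes only in rows, so rows that do not move let the fingers close. It gives the time, the measured TCP pose, the force, the opening and the grip force at its end, in the units of the state.
- bot.read_state(): the state, without advancing time (a new reading comes with each control period).
- bot.camera(name): name is "scene" or "top" or "wrist"; returns a dict with "color" (400x640x3 uint8, red, green, blue), "vfov" (degrees; the focal length in pixels is half the picture's height over the tangent of half this angle, whatever the lens; pixels are square), "cx", "cy" (the principal point, pixels), "k1" (the pictures are not rectified: a ray, as slopes to the right and down, at radius r is drawn at 1 + k1 r^2 times it, then the intrinsics apply), "world_to_cam" (4x4, takes a point from world to camera coordinates). Camera axes: x right, y down, z forward; pixel columns grow to the right and rows downward; lengths in m; the calibration is good to about 2 mm. A picture is of the moment at which its call begins. There is no depth.
- bot.close_job(): hands the job in; it is judged then, once.
Trained networks look in the newest picture that a camera, given by its name, has taken for a name from the list of things; names that differ only in an ending like _2 or _b are one class to them, and where a whole thing is asked for, a point or a joint stands for the part that bears it (a point fixed in the world has none). Each returns a list of dicts, best first, with "conf" (0 to 1); they miss things now and then, are a little off and sometimes report something else, mostly with a low value. They report only what shows in the picture. A call takes as long as a camera call. They do not tell look-alikes from the thing itself.
- bot.search_frame(target, camera): "rect" ([centre column, centre row, width, height] in pixels, round what is visible of it).
- bot.cut_out(target, camera): "region" (400x640 bool, what is visible of it) and "rect" ([centre column, centre row, width, height] in pixels, round what is visible of it).
- bot.place_of(target, camera): "centre" ([column, row] in pixels: a listed point, or the origin of a listed thing).
The state is a dict: "clock": time; "joint_positions": joint angles; "joint_velocities": joint speeds; "effort": joint torques, N m; "eef_pos": TCP position; "eef_rot": TCP orientation; "ft_force": force on the tool from outside, world axes, zero at the start; "torque": the same for the moment, N m; "finger_gap": finger opening in m; "gripper_force": force on a finger pad.
Only numpy, scipy, OpenCV 4.12 (cv2) and the standard library are available. Lean on these libraries where they do the work, as an engineer would, in place of code of your own. Each camera call takes 0.05 s, during which the arm holds its last target. There are 200 camera calls.

## Working session

There is one attempt and no reset: what is moved stays moved. The work goes in short steps, Python scripts to look and compute and a tool call to move; the robot and the scene stay as the last step left them, time stands still between calls to the robot, and variables do not carry over. Pictures are saved under pics/ and viewed, at most 10 in all, crops included, and the job is handed in when it is done.

Besides the shell and the picture viewer there is one more tool, called after "Emit:" as a command line: name --argument value ..., lists and objects as JSON in quotes. apply_moves: Moves the arm, as the interface text tells. Shifts and turns lie within -1 to 1; 1 stands for 0.05 m of shift or 5 degrees of turn. Its arguments: {"type":"object","properties":{"slide":{"type":"array","items":{"type":"array","items":{"type":"number","minimum":-1,"maximum":1}}},"angular":{"type":"array","items":{"type":"array","items":{"type":"number","minimum":-1,"maximum":1}}},"hand":{"type":"array","items":{"type":"number"}},"squeeze":{"type":"number"}},"required":["slide","angular","hand"]}

```bash
mkdir -p pics; ls; python3 - <<'E'
from rig import bot
import cv2
for c in ["top","scene"]:
    p=bot.camera(c); cv2.imwrite(f"pics/{c}0.png",p["color"][:,:,::-1])
    print(c,p["vfov"],p["cx"],p["cy"],p["k1"],p["world_to_cam"].tolist())
    for n in ["spacer","jig","nest","home","blank","bolt","washer"]:
        for d in bot.place_of(n,c)[:3]: print(n,d)
print(bot.tcp_to_tips,bot.read_state())
E
```

```text
pics
top 42.83975591191955 322.70646140291626 196.4744012033459 -0.0767923483666847 [[-0.001384530782907336, -0.9998945159242452, 0.01445821908573143, -0.021593986013710174], [-0.9895973379835635, -0.0007099517870435108, -0.14386314546924495, 0.5876349979974004], [0.14385823483678734, -0.01450699807265103, -0.9894919682728929, 1.3283101612595913], [0.0, 0.0, 0.0, 1.0]]
spacer {'centre': [412.1, 244.6], 'conf': 0.79}
spacer {'centre': [414.2, 167.3], 'conf': 0.74}
spacer {'centre': [351.4, 205.0], 'conf': 0.67}
jig {'centre': [321.7, 204.3], 'conf': 0.65}
nest {'centre': [296.4, 184.0], 'conf': 0.54}
home {'centre': [306.2, 189.0], 'conf': 0.75}
blank {'centre': [310.1, 227.4], 'conf': 0.71}
blank {'centre': [306.1, 191.4], 'conf': 0.67}
bolt {'centre': [305.6, 190.6], 'conf': 0.73}
bolt {'centre': [285.4, 234.3], 'conf': 0.55}
washer {'centre': [409.8, 208.2], 'conf': 0.42}
scene 44.61115971711712 324.83867548672896 200.31800931588987 -0.09600668360723354 [[-0.7167937607233156, 0.696949855273706, 0.021624149048839844, 0.400711570169476], [0.3681914626499228, 0.4046466132398295, -0.83
[... 763 characters left out ...]
e-03]), 'joint_velocities': array([-1.04954676e-03, -1.08064415e-03, -2.02056468e-04,  2.77862218e-06,
       -2.08239545e-04,  3.83706706e-04]), 'effort': array([-7.83620038e-06, -5.93696952e+01, -3.34552503e+01,  6.98257936e-02,
        1.56839780e-02, -1.59035102e-05]), 'eef_pos': array([ 0.25185576, -0.57201245,  0.30271066]), 'eef_rot': array([[ 9.15200307e-01,  4.02999252e-01, -6.50689481e-06],
       [ 4.02999252e-01, -9.15200307e-01, -2.44265016e-05],
       [-1.57989740e-05,  1.97328680e-05, -1.00000000e+00]]), 'ft_force': array([-0.07638771,  0.37952759, -1.34230135]), 'torque': array([-0.01914182, -0.00567016,  0.08359001]), 'gripper_force': 0.0, 'finger_gap': 0.09177286203772923}
```

View pics/top0.png

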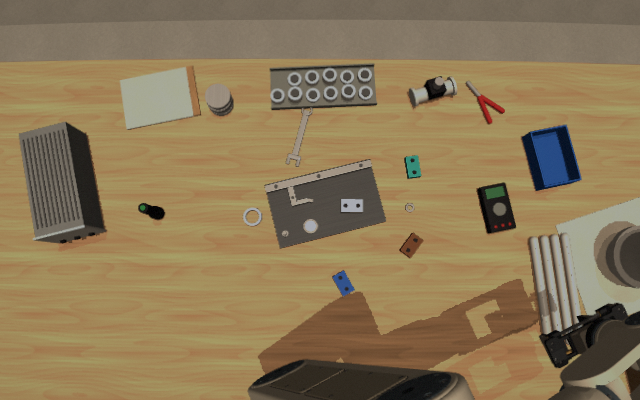

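View pics/scene0.png

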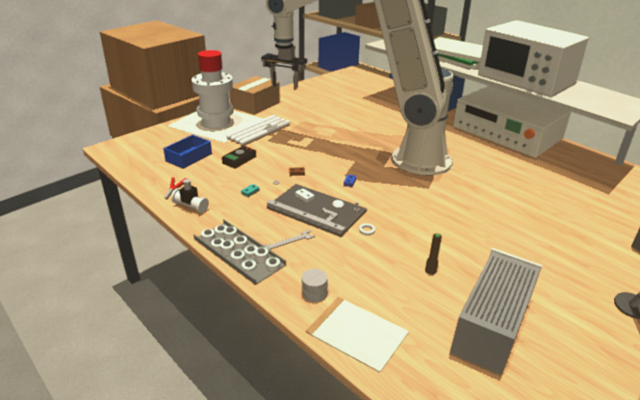

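The top view shows the plate with corners at about (265,185), (371,161), (385,221) and (281,247), with the rail on its upper edge. The nest corner is near (290,187), the grey spacer at (351,205), the blank at (310,227) and the bolt at (285,234). The blue, brown and turquoise blocks all lie off the plate.

```bash
cat > h.py <<'E'
import numpy as np, cv2
from rig import bot
def K(p):
    f=p["color"].shape[0]/2/np.tan(np.radians(p["vfov"]/2))
    return np.array([[f,0,p["cx"]],[0,f,p["cy"]],[0,0,1.]]),np.array([p["k1"],0,0,0.])
def px2w(p,uv,z):
    k,d=K(p); uv=np.asarray(uv,float).reshape(-1,1,2)
    # exact inverse of 1+k1 r^2, iterated
    s=cv2.undistortPointsIter(uv,k,d,None,None,(3,50,1e-10)).reshape(-1,2)
    T=p["world_to_cam"]; R=T[:3,:3]; c=-R.T@T[:3,3]
    r=np.c_[s,np.ones(len(s))]@R
    return c+r*((z-c[2])/r[:,2])[:,None]
def w2px(p,P):
    k,d=K(p); T=p["world_to_cam"]
    return cv2.projectPoints(np.asarray(P,float).reshape(-1,1,3),cv2.Rodrigues(T[:3,:3])[0],T[:3,3],k,d)[0].reshape(-1,2)
E
python3 - <<'E'
from h import *
p=bot.camera("top")
print("corners rail top",px2w(p,[(266,185),(371,160.5)],.026).round(4).tolist())
print("corners -x",px2w(p,[(281,247),(385,221)],.012).round(4).tolist())
print("spacer",px2w(p,[(351.5,205.5)],.03).round(4).tolist(),"nest",px2w(p,[(290.5,186)],.026).round(4).tolist())
print("blank,bolt",px2w(p,[(310,226),(285,233)],.022).round(4).tolist())
w=bot.camera("wrist"); T=w["world_to_cam"]; s=bot.read_state()
X=np.eye(4);X[:3,:3]=s["eef_rot"];X[:3,3]=s["eef_pos"]
print(w["vfov"],w["k1"],(T@X).round(3).tolist())
a=np.degrees(np.arctan2(s["eef_rot"][1,0],s["eef_rot"][0,0]));print(a)
E
```

```text
corners rail top [[0.6216, 0.1327, 0.026], [0.6904, -0.1553, 0.026]]
corners -x [[0.4536, 0.091, 0.012], [0.5243, -0.1928, 0.012]]
spacer [[0.5648, -0.1, 0.03]] nest [[0.6189, 0.0658, 0.026]]
blank,bolt [[0.5098, 0.0124, 0.022], [0.4909, 0.0799, 0.022]]
65.79464619168137 0.014194502879445786 [[0.0, 1.0, 0.0, -0.0], [-0.965, 0.0, -0.263, 0.05], [-0.263, -0.0, 0.965, 0.1], [0.0, 0.0, 0.0, 1.0]]
23.76475090688648
```

Emit:
apply_moves --slide '[[0.63,-0.42,0],[0.63,-0.42,0],[0.63,-0.42,0],[0.63,-0.42,0],[0.63,-0.42,0],[0.63,-0.42,0],[0.63,-0.42,0],[0.63,-0.42,0],[0.63,-0.42,0],[0.63,-0.42,0],[0.63,-0.42,0],[0.63,-0.42,0],[0.63,-0.42,0],[0.63,-0.42,0],[0.63,-0.42,0],[0.63,-0.42,0],[0,0,0.33],[0,0,0.33],[0,0,0.33],[0,0,0]]' --angular '[[0,0,0],[0,0,0],[0,0,0],[0,0,0],[0,0,0],[0,0,0],[0,0,0],[0,0,0],[0,0,0],[0,0,0],[0,0,0],[0,0,0],[0,0,0],[0,0,0],[0,0,0],[0,0,0],[0,0,0.7],[0,0,0.7],[0,0,0.7],[0,0,0]]' --hand '[0.35,0.35,0.35,0.35,0.35,0.35,0.35,0.35,0.35,0.35,0.35,0.35,0.35,0.35,0.35,0.35,0.35,0.35,0.35,0.35]'

```text
clock: 2.9
eef_pos: [0.5766, -0.0611, 0.2512]
eef_rot: [[0.973, 0.229, -0.004], [0.229, -0.973, 0.0], [-0.003, -0.001, -1.0]]
ft_force: [-0.6, -1.9, 0.5]
finger_gap: 0.0295
gripper_force: 0.0
```

```bash
python3 - <<'E'
from h import *
p=bot.camera("wrist"); cv2.imwrite("pics/w1.png",p["color"][:,:,::-1])
s=bot.read_state();print(s["clock"],s["eef_pos"],np.degrees(np.arctan2(s["eef_rot"][1,0],s["eef_rot"][0,0])),s["finger_gap"])
for n,z in [("spacer",.012),("nest",.012),("home",.012),("jig",0),("blank",.012),("bolt",.012)]:
    for d in bot.place_of(n,"wrist")[:3]: print(n,d,px2w(p,[d["centre"]],z).round(4).tolist())
for d in bot.cut_out("spacer","wrist")[:3]:
    m=d["region"].astype(np.uint8); c=max(cv2.findContours(m,0,1)[0],key=cv2.contourArea); print(d["conf"],d["rect"],cv2.minAreaRect(c),px2w(p,cv2.boxPoints(cv2.minAreaRect(c)),.03).round(4).tolist())
E
```

```text
2.95 [ 0.57723409 -0.06126463  0.25248516] 13.34940781094576 0.030008875813029075
spacer {'centre': [538.1, 129.2], 'conf': 0.81} [[0.6791, -0.2629, 0.012]]
spacer {'centre': [294.7, 343.7], 'conf': 0.69} [[0.3669, -0.0768, 0.012]]
spacer {'centre': [348.7, 195.0], 'conf': 0.68} [[0.5681, -0.0938, 0.012]]
nest {'centre': [210.4, 113.1], 'conf': 0.69} [[0.619, 0.0632, 0.012]]
jig {'centre': [293.3, 170.5], 'conf': 0.72} [[0.5782, -0.0294, 0.0]]
blank {'centre': [240.5, 218.6], 'conf': 0.78} [[0.5145, 0.0157, 0.012]]
bolt {'centre': [177.7, 226.0], 'conf': 0.73} [[0.49, 0.082, 0.012]]
0.88 [291.8, 353.4, 39.6, 37.1] ((291.70001220703125, 352.60003662109375), (43.955657958984375, 31.93899917602539), 71.56504821777344) [[0.3854, -0.0445, 0.03], [0.4069, -0.0759, 0.03], [0.3534, -0.1046, 0.03], [0.3304, -0.0722, 0.03]]
0.84 [353.9, 198.7, 66.3, 47.8] ((353.23114013671875, 201.14260864257812), (61.43980026245117, 37.9632682800293), 13.240518569946289) [[0.5472, -0.0658, 0.03], [0.5874, -0.0654, 0.03], [0.5871, -0.1279, 0.03], [0.5465, -0.1305, 0.03]]
0.61 [223.4, 30.9, 46.2, 55.2] ((228.7000274658203, 22.100004196166992), (44.27414321899414, 55.90169906616211), 26.56505012512207) [[0.6828, 0.078, 0.03], [0.7265, 0.0618, 0.03], [0.7196, 0.0262, 0.03], [0.675, 0.0412, 0.03]]
```

View pics/w1.png

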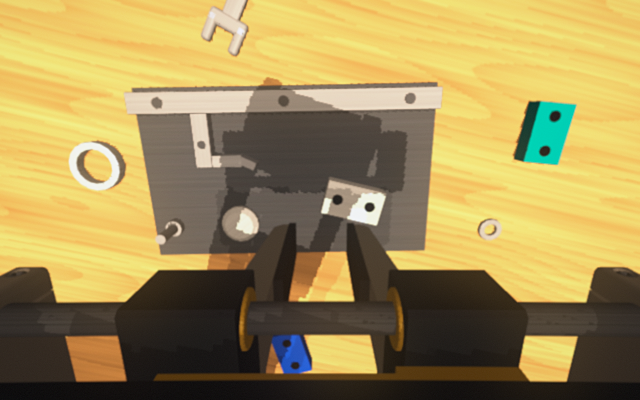

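The wrist view shows the rail's inner top edge running from about (127,113) to (441,108). The stop's right edge is near column 209, and the cheek flares out to about (267,172). The spacer's top has corners near (331,177), (385,192), (375,225) and (321,213), and the blank (240,222) and bolt (172,232) are clear of it.

```bash
python3 - <<'E'
from h import *
p=bot.camera("wrist")
r=px2w(p,[(140,112.5),(430,108)],.026); print("rail",r.round(4).tolist())
d=r[0]-r[1]; yaw=np.arctan2(-d[0],d[1]); print("yaw",np.degrees(yaw))
ex=np.array([np.cos(yaw),np.sin(yaw)]);ey=np.array([-ex[1],ex[0]])
st=px2w(p,[(209,115),(211,150)],.026)
N=lambda q:np.c_[(q[:,:2]-r[0,:2])@ex,q[:,:2]@ey]
y0=N(st)[:,1]; print("stop y",y0); y0=y0.mean()
sp=px2w(p,[(331,177.5),(385,192),(376,225),(321,213)],.03); q=N(sp);q[:,1]-=y0;print("spacer nest frame",q.round(4).tolist(),q.mean(0))
o=r[0,:2]+ex*0+ey*(y0-r[0,:2]@ey);print("nest origin",o, "ex",ex)
s=bot.read_state(); t=N(s["eef_pos"][None]);t[:,1]-=y0;print("tcp nest frame",t)
# top cross-check
t=bot.camera("top"); print(w2px(t,np.array([[*o,.026],[*r[0,:2],.026],[*r[1,:2],.026],sp.mean(0)])))
g=cv2.Canny(cv2.cvtColor(p["color"],cv2.COLOR_RGB2GRAY),60,120)
c=p["color"][80:270,120:450,::-1]; cv2.imwrite("pics/w1c.png",cv2.resize(c,None,fx=2.4,fy=2.4,interpolation=cv2.INTER_CUBIC))
E
```

```text
rail [[0.6072, 0.1251, 0.026], [0.676, -0.147, 0.026]]
yaw 14.190133752555903
stop y [-0.09380564 -0.09198586]
spacer nest frame [[-0.0662, -0.119], [-0.0823, -0.1743], [-0.1183, -0.1662], [-0.104, -0.1083]] [-0.09273302 -0.1419498 ]
nest origin [0.6232271  0.06176709] ex [0.96948758 0.24514045]
tcp nest frame [[-0.07413417 -0.1083745 ]]
[[291.99495672 184.42549156]
 [268.72055427 190.20062951]
 [368.05510787 165.59917538]
 [350.97129943 204.28612708]]
```

View pics/w1c.png

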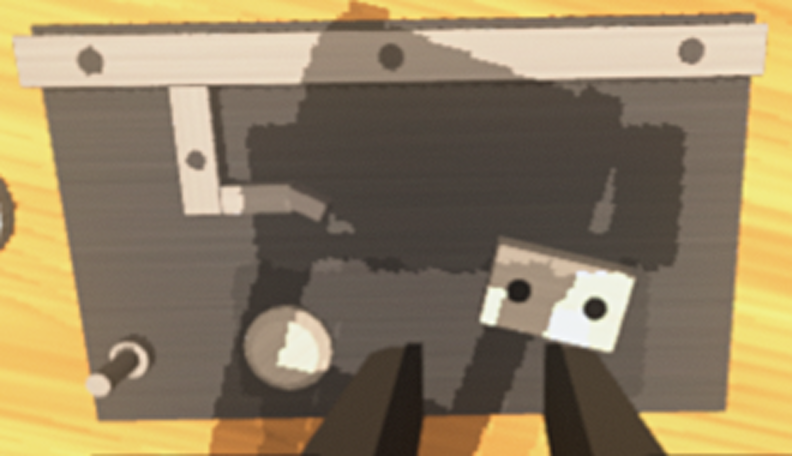

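```bash
python3 - <<'E'
from h import *
p=bot.camera("wrist")
f=lambda L:[(120+(a+.5)/2.4-.5,80+(b+.5)/2.4-.5) for a,b in L]
r=px2w(p,f([(60,87.5),(740,76.5)]),.026)
d=r[0]-r[1]; yaw=np.arctan2(-d[0],d[1]); print("yaw",np.degrees(yaw))
ex=np.array([np.cos(yaw),np.sin(yaw)]);ey=np.array([-ex[1],ex[0]])
N=lambda q:np.c_[(q[:,:2]-r[0,:2])@ex,q[:,:2]@ey]
st=N(px2w(p,f([(209,90),(219,183)]),.026)); y0=st[:,1].mean(); print("stop y",st)
def S(n,L,z):
    q=N(px2w(p,f(L),z));q[:,1]-=y0;print(n,q.round(4).tolist(),q.mean(0).round(4))
S("spacer",[(497,246),(634,276),(612,352),(481,323)],.03)
S("holes",[(518,291),(595,308)],.03)
S("blank",[(288,347)],.022);S("bolt head",[(130,357)],.017);S("cheek end",[(326,205)],.026)
S("stop -x end",[(184,214),(219,212)],.026)
o=r[0,:2]+ey*(y0-r[0,:2]@ey);print("nest origin",o,"ex",ex)
s=bot.read_state(); t=N(s["eef_pos"][None]);t[:,1]-=y0;print("tcp nest frame",t,s["clock"])
E
```

```text
yaw 14.217003721102802
stop y [[-0.00177266 -0.091715  ]
 [-0.03957797 -0.09154444]]
spacer [[-0.0676, -0.1161], [-0.0818, -0.1746], [-0.1164, -0.1662], [-0.102, -0.1087]] [-0.0919 -0.1414]
holes [[-0.0877, -0.1249], [-0.0959, -0.1583]] [-0.0918 -0.1416]
blank [[-0.1147, -0.0214]] [-0.1147 -0.0214]
bolt head [[-0.1202, 0.0528]] [-0.1202  0.0528]
cheek end [[-0.0496, -0.044]] [-0.0496 -0.044 ]
stop -x end [[-0.0525, 0.0163], [-0.0519, 0.0014]] [-0.0522  0.0089]
nest origin [0.61929894 0.06237752] ex [0.96937251 0.24559508]
tcp nest frame [[-0.07062692 -0.10981604]] 3.45
```

Emit:
apply_moves --slide '[[0,0,0],[-0.34,0.16,0],[-0.34,0.16,0],[-0.34,0.16,0],[-0.35,0.15,0],[0,0,0.42],[0,0,0.42],[0,0,0.42],[0,0,0.42],[0,0,0.42],[0,0,0.42],[0,0,0.2],[0,0,0.2],[0,0,0],[0,0,0]]' --angular '[[0,0,-0.17],[0,0,0],[0,0,0],[0,0,0],[0,0,0],[0,0,0],[0,0,0],[0,0,0],[0,0,0],[0,0,0],[0,0,0],[0,0,0],[0,0,0],[0,0,0],[0,0,0]]' --hand '[0.35,0.35,0.35,0.35,0.35,0.35,0.35,0.35,0.35,0.35,0.35,0.35,0.35,0.35,0.35]'

```text
clock: 4.95
eef_pos: [0.5191, -0.1089, 0.1077]
eef_rot: [[0.97, 0.244, 0.0], [0.244, -0.97, -0.0], [0.0, 0.0, -1.0]]
ft_force: [-0.3, 0.9, -0.4]
finger_gap: 0.0303
gripper_force: 0.0
```

```bash
cat >> h.py <<'E'
O=np.array([0.6193,0.0624]);EX=np.array([0.96937,0.2456]);EY=np.array([-EX[1],EX[0]])
def nf(P): P=np.atleast_2d(P)[:,:2]-O; return np.c_[P@EX,P@EY]
def st():
    s=bot.read_state();print("t %.2f nest"%s["clock"],nf(s["eef_pos"]).round(4)[0],"z",s["eef_pos"][2].round(4),"yaw",np.degrees(np.arctan2(s["eef_rot"][1,0],s["eef_rot"][0,0])).round(2),"gap",s["finger_gap"].round(4),"F",s["ft_force"].round(1))
E
python3 - <<'E'
from h import *
st()
E
```

```text
Traceback (most recent call last):
  File "h.py", line 19, in st
    s=bot.read_state();print("t %.2f nest"%s["clock"],nf(s["eef_pos"]).round(4)[0],"z",s["eef_pos"][2].round(4),"yaw",np.degrees(np.arctan2(s["eef_rot"][1,0],s["eef_rot"][0,0])).round(2),"gap",s["finger_gap"].round(4),"F",s["ft_force"].round(1))
                                                                                                                                                                                                 ^^^^^^^^^^^^^^^^^^^^^
AttributeError: 'float' object has no attribute 'round'
```

Emit:
apply_moves --slide '[[0,0,0.04],[0.12,0,0],[0.12,0,0],[0.12,0,0],[0.12,0,0],[0.12,0,0],[0.12,0,0],[0.12,0,0],[0.12,0,0],[0.12,0,0],[0.12,0,0],[0.12,0,0],[0.12,0,0],[0.12,0,0],[0,0,0]]' --angular '[[0,0,0],[0,0,0],[0,0,0],[0,0,0],[0,0,0],[0,0,0],[0,0,0],[0,0,0],[0,0,0],[0,0,0],[0,0,0],[0,0,0],[0,0,0],[0,0,0],[0,0,0]]' --hand '[0.35,0.35,0.35,0.35,0.35,0.35,0.35,0.35,0.35,0.35,0.35,0.35,0.35,0.35,0.35]'

```text
clock: 6.45
eef_pos: [0.5956, -0.0894, 0.1053]
eef_rot: [[0.97, 0.244, 0.001], [0.244, -0.97, -0.0], [0.001, 0.0, -1.0]]
ft_force: [-0.2, 0.4, 0.1]
finger_gap: 0.0298
gripper_force: 0.0
```

```bash
sed -i 's/s\["finger_gap"\].round(4)/round(s["finger_gap"],4)/' h.py; python3 - <<'E'
from h import *
st()
p=bot.camera("wrist"); cv2.imwrite("pics/w2.png",p["color"][:,:,::-1])
E
```

```text
t 6.45 nest [-0.0602 -0.1414] z 0.1053 yaw 14.13 gap 0.0298 F [-0.2  0.4  0.1]
```

View pics/w2.png

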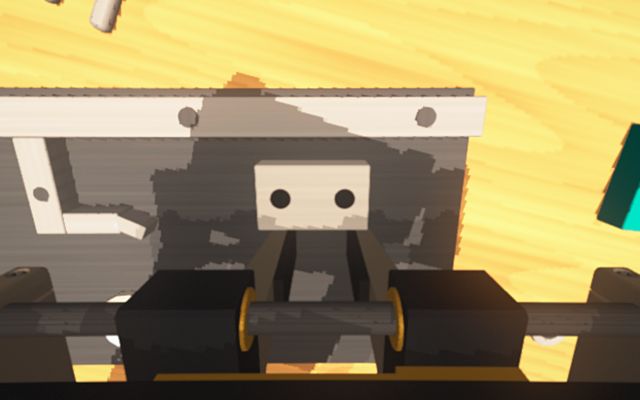

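The wrist view shows the spacer squared up against both fingers, its top at columns 255–370 and rows 161–230. The rail edge at row 136 leaves a gap of about 14 mm.

Emit:
apply_moves --slide '[[0.08,0,0],[0.08,0,0],[0.08,0,0],[0.02,0,0],[0.02,0,0],[0,0,0]]' --angular '[[0,0,0],[0,0,0],[0,0,0],[0,0,0],[0,0,0],[0,0,0]]' --hand '[0.35,0.35,0.35,0.35,0.35,0.35]'

```text
clock: 7.1
eef_pos: [0.6083, -0.0862, 0.1052]
eef_rot: [[0.97, 0.244, 0.0], [0.244, -0.97, -0.0], [0.0, 0.0, -1.0]]
ft_force: [-0.6, 0.4, -0.1]
finger_gap: 0.03
gripper_force: 0.0
```

```bash
python3 - <<'E'
from h import *
st()
E
```

```text
t 7.10 nest [-0.0471 -0.1413] z 0.1052 yaw 14.12 gap 0.03 F [-0.6  0.4 -0.1]
```

Emit:
apply_moves --slide '[[0.02,0,0],[0.02,0,0],[0,0,0],[0,0,0]]' --angular '[[0,0,0],[0,0,0],[0,0,0],[0,0,0]]' --hand '[0.35,0.35,0.35,0.35]'

```text
clock: 7.5
eef_pos: [0.6097, -0.0858, 0.1051]
eef_rot: [[0.97, 0.244, -0.001], [0.244, -0.97, -0.0], [-0.001, -0.0, -1.0]]
ft_force: [-3.3, -1.8, 2.0]
finger_gap: 0.0298
gripper_force: 1.9
```

Emit:
apply_moves --slide '[[0.02,0,0],[0,0,0],[0,0,0]]' --angular '[[0,0,0],[0,0,0],[0,0,0]]' --hand '[0.35,0.35,0.35]'

```text
clock: 7.8
eef_pos: [0.6099, -0.0858, 0.1051]
eef_rot: [[0.97, 0.244, -0.003], [0.244, -0.97, -0.0], [-0.003, -0.0, -1.0]]
ft_force: [-7.3, -3.5, 5.6]
finger_gap: 0.03
gripper_force: 3.8
```

```bash
python3 - <<'E'
from h import *
st()
p=bot.camera("wrist"); cv2.imwrite("pics/w3.png",cv2.resize(p["color"][80:240,140:440,::-1],None,fx=2.5,fy=2.5,interpolation=cv2.INTER_CUBIC))
E
```

```text
t 7.80 nest [-0.0455 -0.1413] z 0.1051 yaw 14.13 gap 0.03 F [-7.3 -3.5  5.6]
```

View pics/w3.png

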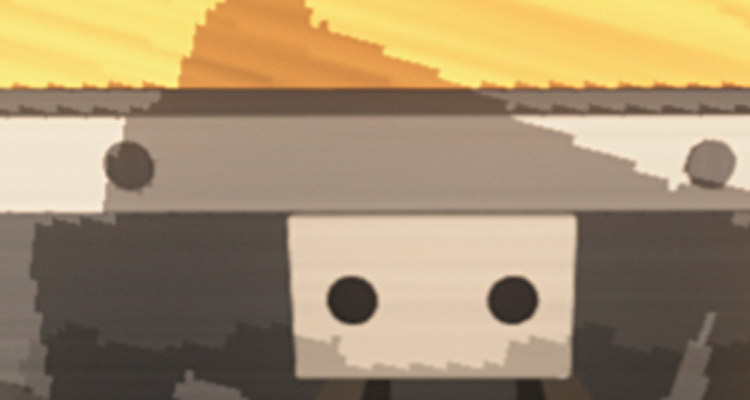

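The spacer now lies flat against the rail, with its top at rows 215–377 of the crop and no gap at its upper edge. I'll back off, close the fingers and go round to its -y end.

Emit:
apply_moves --slide '[[-0.1,0,0],[-0.2,0,0],[-0.3,0,0],[0,0.22,0],[0,0.22,0],[0,0.22,0],[0,0.22,0],[0,0.22,0],[0,0,0],[0.26,0,0],[0.26,0,0],[0.26,0,0],[0.26,0,0],[0,0,0],[0,0,0]]' --angular '[[0,0,0],[0,0,0],[0,0,0],[0,0,0],[0,0,0],[0,0,0],[0,0,0],[0,0,0],[0,0,0],[0,0,0],[0,0,0],[0,0,0],[0,0,0],[0,0,0],[0,0,0]]' --hand '[0.35,0.35,0.35,1,1,1,1,1,1,1,1,1,1,1,1]' --squeeze 20

```text
clock: 9.35
eef_pos: [0.646, -0.133, 0.1049]
eef_rot: [[0.97, 0.245, -0.001], [0.245, -0.97, 0.0], [-0.001, -0.0, -1.0]]
ft_force: [0.3, -0.3, 0.7]
finger_gap: 0.0001
gripper_force: 0.0
```

```bash
python3 - <<'E'
from h import *
st()
p=bot.camera("wrist"); cv2.imwrite("pics/w4.png",p["color"][:,:,::-1])
E
```

```text
t 9.35 nest [-0.0222 -0.1959] z 0.1049 yaw 14.16 gap 0.0001 F [ 0.3 -0.3  0.7]
```

View pics/w4.png

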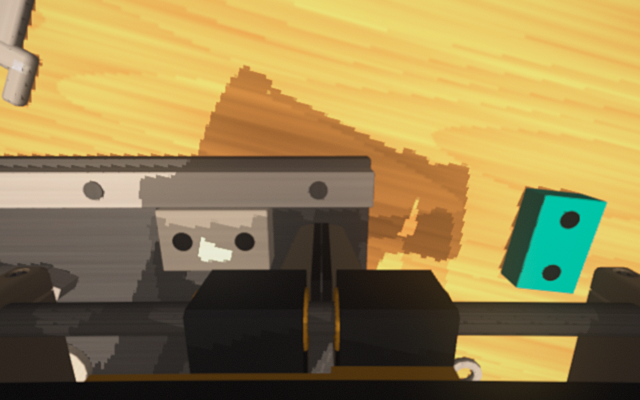

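The spacer (columns 157–270) is against the rail, and the closed fingers stand about 12 mm behind its end.

Emit:
apply_moves --slide '[[0,-0.1,0],[0,-0.1,0],[0.005,-0.1,0],[0.005,-0.1,0],[0.005,-0.1,0],[0.005,-0.1,0],[0.005,-0.1,0],[0.005,-0.1,0],[0.005,-0.1,0],[0.005,-0.1,0],[0.005,-0.08,0],[0,-0.04,0],[0,0,0]]' --angular '[[0,0,0],[0,0,0],[0,0,0],[0,0,0],[0,0,0],[0,0,0],[0,0,0],[0,0,0],[0,0,0],[0,0,0],[0,0,0],[0,0,0],[0,0,0]]' --hand '[1,1,1,1,1,1,1,1,1,1,1,1,1]'

```text
clock: 10.7
eef_pos: [0.6344, -0.0782, 0.1052]
eef_rot: [[0.97, 0.244, 0.0], [0.244, -0.97, 0.0], [0.0, -0.0, -1.0]]
ft_force: [0.0, 0.6, 0.0]
finger_gap: 0.0002
gripper_force: 0.0
```

```bash
python3 - <<'E'
from h import *
st()
p=bot.camera("wrist"); cv2.imwrite("pics/w5.png",p["color"][:,:,::-1])
E
```

```text
t 10.70 nest [-0.0199 -0.14  ] z 0.1052 yaw 14.13 gap 0.0002 F [0.  0.6 0. ]
```

View pics/w5.png

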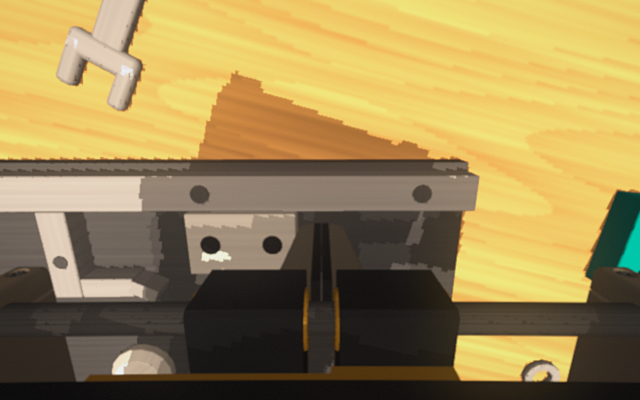

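The spacer (columns 187–297, rows 212–273) is still flush with the rail and lined up with the nest channel to its left.

Emit:
apply_moves --slide '[[0,-0.08,0],[0.004,-0.1,0],[0.004,-0.1,0],[0.004,-0.1,0],[0.004,-0.1,0],[0.004,-0.1,0],[0.004,-0.1,0],[0.004,-0.1,0],[0.004,-0.1,0],[0,-0.1,0],[0,-0.1,0],[0,-0.06,0],[0,-0.02,0],[0,-0.02,0],[0,-0.02,0],[0,0,0]]' --angular '[[0,0,0],[0,0,0],[0,0,0],[0,0,0],[0,0,0],[0,0,0],[0,0,0],[0,0,0],[0,0,0],[0,0,0],[0,0,0],[0,0,0],[0,0,0],[0,0,0],[0,0,0],[0,0,0]]' --hand '[1,1,1,1,1,1,1,1,1,1,1,1,1,1,1,1]'

```text
clock: 12.35
eef_pos: [0.6213, -0.02, 0.1052]
eef_rot: [[0.97, 0.244, 0.0], [0.244, -0.97, 0.0], [0.0, -0.0, -1.0]]
ft_force: [-0.8, 0.2, 0.5]
finger_gap: 0.0006
gripper_force: 0.0
```

Emit:
apply_moves --slide '[[0,-0.02,0],[0,-0.02,0],[0,-0.02,0],[0,0,0],[0,0,0]]' --angular '[[0,0,0],[0,0,0],[0,0,0],[0,0,0],[0,0,0]]' --hand '[1,1,1,1,1]'

```text
clock: 12.85
eef_pos: [0.6206, -0.017, 0.1052]
eef_rot: [[0.97, 0.244, 0.0], [0.244, -0.97, 0.0], [0.0, -0.0, -1.0]]
ft_force: [0.6, -0.1, -0.1]
finger_gap: 0.0009
gripper_force: 0.0
```

Emit:
apply_moves --slide '[[0,-0.02,0],[0,-0.02,0],[0,0,0],[0,0,0]]' --angular '[[0,0,0],[0,0,0],[0,0,0],[0,0,0]]' --hand '[1,1,1,1]'

```text
clock: 13.25
eef_pos: [0.6201, -0.0151, 0.1052]
eef_rot: [[0.97, 0.244, -0.0], [0.244, -0.97, 0.0], [-0.0, -0.0, -1.0]]
ft_force: [-0.3, 0.9, 0.2]
finger_gap: 0.0005
gripper_force: 0.0
```

```bash
python3 - <<'E'
from h import *
st()
p=bot.camera("wrist"); cv2.imwrite("pics/w6.png",cv2.resize(p["color"][140:300,130:430,::-1],None,fx=2.5,fy=2.5,interpolation=cv2.INTER_CUBIC))
E
```

```text
t 13.25 nest [-0.0183 -0.0753] z 0.1052 yaw 14.12 gap 0.0005 F [-0.3  0.9  0.2]
```

View pics/w6.png

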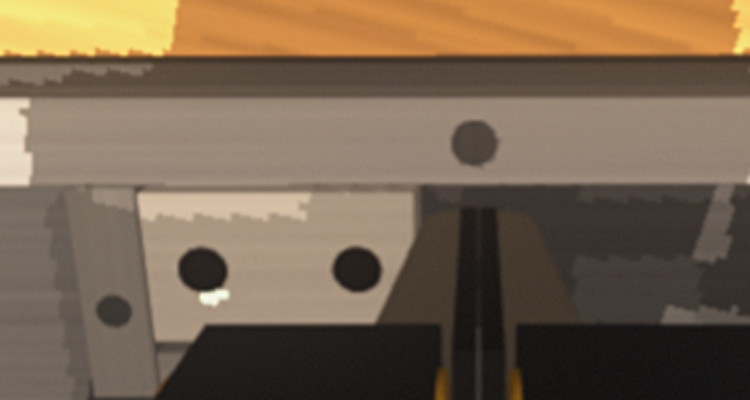

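The spacer is in the channel, flush with the rail, and looks to be touching the stop at column ~137 of the crop or nearly so. I'll nudge on until the force shows contact.

Emit:
apply_moves --slide '[[0,-0.02,0],[0,-0.02,0],[0,-0.02,0],[0,0,0],[0,0,0]]' --angular '[[0,0,0],[0,0,0],[0,0,0],[0,0,0],[0,0,0]]' --hand '[1,1,1,1,1]'

```text
clock: 13.8
eef_pos: [0.6196, -0.0129, 0.1053]
eef_rot: [[0.97, 0.244, 0.001], [0.244, -0.97, -0.001], [0.0, 0.001, -1.0]]
ft_force: [0.9, -5.4, -0.7]
finger_gap: 0.0005
gripper_force: 2.7
```

Contact shows at 5 N against the end stop. I'll back straight off, rise and look.

Emit:
apply_moves --slide '[[0,-0.01,0],[0,0,0],[0,0,0],[0,0.1,0],[0,0.3,0],[0,0.3,0],[0,0,-0.3],[0,0,-0.6],[0,0,-0.8],[0,0,-0.8],[0,0,-0.5],[0,0,0],[0,0,0],[0,0,0]]' --angular '[[0,0,0],[0,0,0],[0,0,0],[0,0,0],[0,0,0],[0,0,0],[0,0,0],[0,0,0],[0,0,0],[0,0,0],[0,0,0],[0,0,0],[0,0,0],[0,0,0]]' --hand '[1,1,1,1,1,1,1,1,1,1,1,1,1,1]'

```text
clock: 15.2
eef_pos: [0.627, -0.0457, 0.2542]
eef_rot: [[0.97, 0.244, -0.002], [0.244, -0.97, 0.0], [-0.002, -0.001, -1.0]]
ft_force: [0.0, -0.0, -0.0]
finger_gap: 0.0006
gripper_force: 0.0
```

```bash
python3 - <<'E'
from h import *
st()
p=bot.camera("wrist"); c=w2px(p,[[*O,.026]])[0].astype(int); print(c)
x0=max(c[0]-40,0);y0=max(c[1]-50,0);cv2.imwrite("pics/w7.png",cv2.resize(p["color"][y0:y0+120,x0:x0+180,::-1],None,fx=4,fy=4,interpolation=cv2.INTER_CUBIC));print(x0,y0)
E
```

```text
t 15.20 nest [-0.0191 -0.1067] z 0.2542 yaw 14.1 gap 0.0006 F [ 0. -0. -0.]
[215 165]
175 115
```

View pics/w7.png

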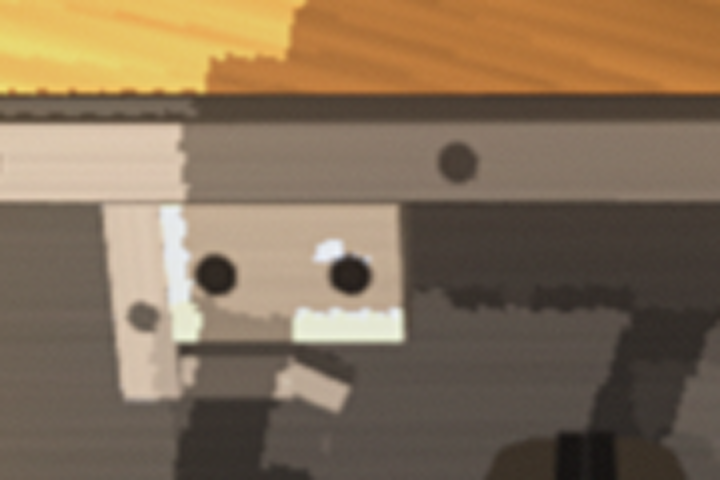

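The spacer (crop columns ~162–403, rows ~205–341) sits square against both the rail and the end stop, and the hand is clear of everything.

```bash
python3 -c "
from rig import bot
print(bot.close_job())"
```

```text
the job is handed in; nothing more can be done
None
```

The job is handed in: the spacer was pushed flat against the rail, slid into the nest until it pressed on the end stop, and the last picture shows it square in the corner with the hand clear (15 s on the clock; no verdict was returned).

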